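Upend a rinsed bottle onto its drying peg

ROBOT

A 6-joint arm with a two-finger parallel gripper is mounted at the origin on the work surface. World frame = base frame: x ahead of the robot, y to its left, z up, the work surface at z = 0. Lengths are in m, angles in degrees, forces in N, time in s.
With the tool pointing down it reaches from about 0.25 to 0.725 m from the base axis. Payload 9.7 kg.
Tool frame: the origin (TCP) lies between the finger pads; the fingertips stand 11 mm ahead of it and the grasp point (between the pads) lies 8 mm behind it; y points along the fingers, x is the direction in which the jaws open and shut, and the axes are right-handed (so a half turn about y gives the same grasp; the last joint's range is limited). The gripper opens to 85 mm and grips with 20 to 120 N. Pads are 22 mm wide; open, the fingers measure 114 mm over their backs; the gripper's body (76 mm by 85 mm) begins 54 mm behind the grasp point. The pads swing forward as they close: fully open they stand 13 mm farther back than shut.
Start: joints at [-73.74, 4.979, 10.078, 95.1, 0, 90], TCP at [0.154, -0.528, 0.242] pointing down, gripper open.
Joint ranges: [-179.16, 179.16], [-48.56, 103.87], [-65.8, 70.77], [-126.05, 130.52], [-82.76, 87.17], [-180, 180]. Speed limits (degrees/s): [127.2, 127.2, 147.25, 180, 180, 180].

INTERFACE

Orientations are given as [roll, pitch, yaw] about the fixed x, y, z axes, in that order (R = Rz(yaw) Ry(pitch) Rx(roll)).
In Python, from workcell import bot, vision gives the robot as it stands. The module is installed in compiled form; this text tells all that it offers.
- The arm moves only by the shell command python3 -m crank 'ROWS' [OPENING] [FORCE]. ROWS is text: rows parted by semicolons, each of 6 numbers parted by spaces: the shift along the tool's x, y, z in m, then the turn, a rotation vector about the tool's x, y, z in rad. A call has 1 to 8 rows; each row is the pose to reach, as a shift and turn from the pose commanded when the call began, along the tool's axes at that moment; what a row does not reach only later rows make up. A row lasts 1/10 s, in which the tool goes at most 50 mm and 8.59 degrees, less where a joint would pass 70% of its speed; a pose out of reach is approached as far as the arm can. A call with a gripper value outside its range is refused whole. OPENING is the gripper's target within -1 to 1 (shut at 1, half-way at 0, fully open at -1), set as the call begins (- or left out, the last holds). The fingers move at their own pace and stop on an object; FORCE is the grip in N (left out, the last holds). Time passes only in rows, so rows that repeat a pose let the fingers close. It gives the time, the measured TCP pose, the force and the opening at its end, in the units of the state.
- bot.get_obs(): the state, without advancing time (a new reading comes with each control period).
- vision.camera(name): name is "side" or "top"; returns the picture (400x640x3 uint8, red, green, blue); there is no depth.
- vision.get_calibration(name): a dict with "fx", "fy", "cx", "cy" (pixels), "rvec" (rotation vector, rad) and "tvec" (3), from world to camera coordinates, as OpenCV has them. Camera axes: x right, y down, z forward; pixel columns grow to the right and rows downward; lengths in m; the calibration is good to about 2 mm. A picture is of the moment at which its call begins. get_calibration takes no time and is no camera call.
- bot.job_done(): hands the job in, once; it reports no verdict.
The state is a dict: "time": time; "q": joint angles; "qd": joint speeds; "joint_efforts": joint torques, N m; "ee_pos": TCP position; "tcp_rot": TCP orientation; "wrist_force": force on the tool from outside, world axes, zero at the start; "torque": the same for the moment, N m; "opening": finger opening in m.
Only numpy, scipy, OpenCV 4.12 (cv2) and the standard library are available. Lean on these libraries where they do the work, as an engineer would, in place of code of your own. Each camera call takes 0.05 s, during which the arm holds its last target. There are 200 camera calls.

TASK

At the vaccination post, the open square bottle lying on the table has been rinsed. Turn it mouth down and slide its neck over the slim slanting drying peg, all the way down until the mouth is at the collar, and leave it there to drain. Do not shift the jar or the red-capped gel bottle.

Things in the scene. Friction and masses are not known exactly. Their poses are not given: they have to be found in the camera images.
- bottle_center (a point): Centre of the rinsed open bottle: white plastic, hollow, 70 g, square body 56 x 56 x 122 mm, then a sloping shoulder and a round neck 36 mm outside, 30 mm inside; 170 mm long in all. z runs along the bottle: mouth 85 mm away along +z, bottom 85 mm along -z; x and y are square to its flat sides. It starts lying on a flat side on the table, this point 28 mm up, mouth roughly away from the robot.
- peg_foot (a point): Foot of the slim drying peg, in the upper face of its 44 mm collar, 55 mm up. The peg is a fixed steel rod 12 mm thick, running 130 mm from here along +z, which rises at 50 degrees and leans towards the robot; y is level. Below it a plate 120 x 100 x 12 mm, its middle 30 mm nearer the robot. The like stand on the other side, its peg 44 mm thick and 55 mm long, is for jars.
- jar_center (a point): Centre of a bystander, an open wide-mouthed white jar standing upright, 84 mm across, 105 mm tall. Leave it alone.
- gel_center (a point): Centre of a bystander, a full round white gel bottle with a red cap, standing upright, 68 mm across, 190 mm tall. Leave it alone.
Mind the look-alikes: they are no part of the job. What is shaped like the part that bears bottle_center but purple or turquoise is not meant.

How it is judged:
By the outcome, as a careful person would: the job done as asked, in the order asked, and still so for the second after the job is handed in, with the robot touching nothing.
It also fails if it takes over 40 s, if anything falls off the work surface, if the arm or the gripper's body presses on something with over 40 N, if the wrist force passes 120 N, or if a joint passes its speed limit or range.

## Working session

There is one attempt and no reset: what is moved stays moved. The work goes in short steps, Python scripts to look and compute and a shell command to move; the robot and the scene stay as the last step left them, time stands still between calls to the robot, and variables do not carry over. Pictures are saved under pics/ and viewed, about 8 in all and at most 12, crops included, and the job is handed in when it is done.

```bash
mkdir -p pics
python3 - <<'E'
from workcell import bot, vision
import cv2
print(bot.get_obs())
for n in("top","side"):
    cv2.imwrite(f"pics/{n}0.png",vision.camera(n)[:,:,::-1]); print(n,vision.get_calibration(n))
E
```

```text
{'time': 0.0, 'q': array([-7.37383415e+01,  5.01177684e+00,  1.00338805e+01,  9.51016992e+01,
        1.83217175e-03,  9.00024181e+01]), 'qd': array([ 0.02599307,  0.06340587,  0.11524187, -0.04183973,  0.01284665,
        0.07762036]), 'joint_efforts': array([-6.57541641e-04, -5.20393932e+01,  4.64794886e+01,  1.63213816e-02,
       -1.79579052e-05,  3.19165827e-05]), 'ee_pos': array([ 0.15395661, -0.52777013,  0.24157145]), 'tcp_rot': array([-8.99981712e+01,  7.95955983e-02, -7.37407597e+01]), 'wrist_force': array([-1.34999218,  0.43829245,  0.45421406]), 'torque': array([ 0.02617891,  0.00617329, -0.03387608]), 'opening': 0.085301436953425}
top {'fx': 436.54391549387685, 'fy': 436.54391549387685, 'cx': 318.78643954564166, 'cy': 183.8124021027473, 'rvec': array([ 2.20391596, -2.13996159,  0.08614006]), 'tvec': array([0.0038446 , 0.4759442 , 1.56644362])}
side {'fx': 473.3668507720262, 'fy': 473.3668507720262, 'cx': 319.75036655908593, 'cy': 196.41604807565437, 'rvec': array([ 0.45156873, -2.56310947,  1.45536593]), 'tvec': array([0.47199092, 0.17761388, 1.1780764 ])}
```

View pics/top0.png

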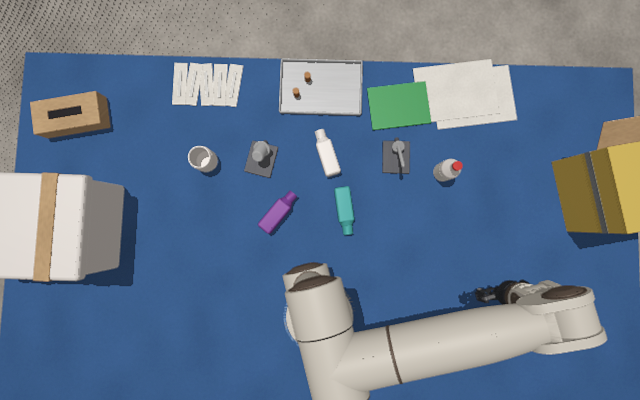

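View pics/side0.png

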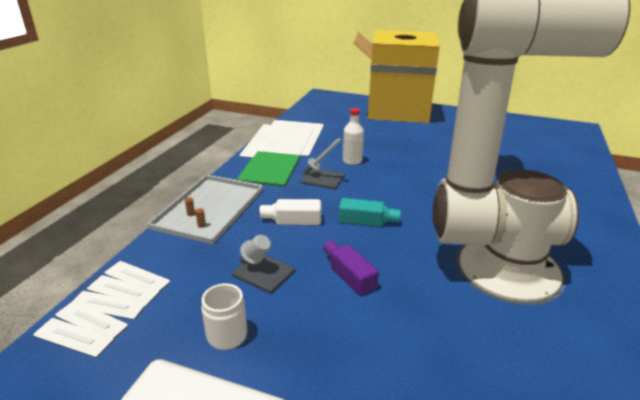

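```bash
cat > h.py <<'E'
import numpy as np, cv2
from workcell import bot, vision
def cam(n):
    c=vision.get_calibration(n); R=cv2.Rodrigues(c["rvec"])[0]; t=np.array(c["tvec"])
    return np.array([[c["fx"],0,c["cx"]],[0,c["fy"],c["cy"]],[0,0,1]]),R,t
def ray(n,p):
    K,R,t=cam(n); d=R.T@np.linalg.solve(K,[p[0],p[1],1]); return -R.T@t,d
def onz(n,p,z):
    o,d=ray(n,p); return o+d*(z-o[2])/d[2]
def tri(pt,ps):
    (o1,d1),(o2,d2)=ray("top",pt),ray("side",ps)
    s=np.linalg.lstsq(np.c_[d1,-d2],o2-o1,rcond=None)[0]
    a,b=o1+d1*s[0],o2+d2*s[1]; return (a+b)/2,np.linalg.norm(a-b)
def proj(n,X):
    K,R,t=cam(n); v=K@(R@np.array(X)+t); return v[:2]/v[2]
E
python3 - <<'E'
from h import *
T=cv2.imread("pics/top0.png");S=cv2.imread("pics/side0.png")
def crop(I,x,y,w,h,k=6): return cv2.resize(I[y:y+h,x:x+w],None,fx=k,fy=k,interpolation=cv2.INTER_CUBIC)
a=np.hstack([crop(T,300,122,64,48),crop(T,372,130,64,48)])
b=np.hstack([crop(S,255,188,72,48)[:, :384],crop(S,295,135,64,48)])
cv2.imwrite("pics/crop1.png",np.vstack([a,b]))
for n,I,x,y,w,h in(("top",T,300,120,55,65),("side",S,250,185,80,50)):
    hsv=cv2.cvtColor(I,cv2.COLOR_BGR2HSV); m=cv2.inRange(hsv,(0,0,130 if n=="top" else 120),(180,70,255))
    M=np.zeros_like(m);M[y:y+h,x:x+w]=m[y:y+h,x:x+w]
    c=max(cv2.findContours(M,0,1)[0],key=cv2.contourArea)
    r=cv2.minAreaRect(c);print(n,cv2.contourArea(c),r,cv2.boxPoints(r).round(1).tolist())
    print("cam",ray(n,(320,200))[0])
E
```

```text
top 645.5 ((325.8000183105469, 151.39999389648438), (47.434165954589844, 16.443843841552734), 71.56505584716797) [[310.5, 131.5], [326.1000061035156, 126.30000305175781], [341.1000061035156, 171.3000030517578], [325.5, 176.5]]
cam [0.33625188 0.00186615 1.60225294]
side 1305.0 ((290.0, 211.5), (25.0, 62.0), 90.0) [[259.0, 199.0], [321.0, 199.0], [321.0, 224.0], [259.0, 224.0]]
cam [0.14253306 1.02710847 0.75293999]
```

View pics/crop1.png

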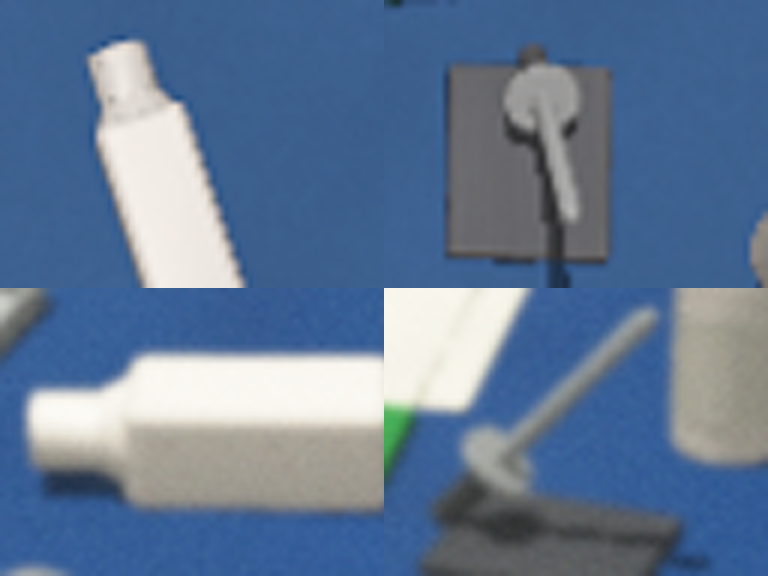

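Run:
```python
from h import *
np.set_printoptions(precision=4,suppress=True)
f,e1=tri((398.5,147.2),(315,163));t,e2=tri((403.3,165.8),(339.7,139.2))
d=t-f;print("foot",f,e1,"tip",t,e2,"len",np.linalg.norm(d),"elev",np.degrees(np.arcsin(d[2]/np.linalg.norm(d))),"az",np.degrees(np.arctan2(d[1],d[0])))
f2=onz("top",(398.5,147.2),.055);t2=onz("top",(403.3,165.8),.1546);print("onz",f2,t2,np.hypot(*(t2-f2)[:2]),np.degrees(np.arctan2(*(t2-f2)[1::-1])))
T=cv2.imread("pics/top0.png");hsv=cv2.cvtColor(T,cv2.COLOR_BGR2HSV);m=cv2.inRange(hsv,(0,0,130),(180,70,255))
L=[];Rr=[]
for y in range(146,170):
    xs=np.where(m[y,300:355])[0]+300
    L.append((xs[0]-.5,y));Rr.append((xs[-1]+.5,y))
pl=np.polyfit([p[1] for p in L],[p[0] for p in L],1);pr=np.polyfit([p[1] for p in Rr],[p[0] for p in Rr],1);print(pl,pr)
for nm,p in(("L",pl),("R",pr)):
  for z in(.056,.0):
    a=onz("top",(np.polyval(p,146),146),z);b=onz("top",(np.polyval(p,168),168),z);print(nm,z,a,b,np.degrees(np.arctan2(*(a-b)[1::-1])))
print("mouth",onz("top",(319.7,129.8),.03),"bottom",[onz("top",(333.5,176.5),z) for z in (0,.056)], "topbottomedge, side mouth",onz("side",(260.,211.5),.028))
print("tri bottle side: bottom top edge", onz("side",(321,200),.056))
print("jar",onz("top",(203,157),.105),"gel",onz("top",(457,167),.19))
```

```text
foot [ 0.6123 -0.2636  0.0564] 0.00011795503241206934 tip [ 0.5321 -0.264   0.1531] 0.0009401430811778633 len 0.125559287421458 elev 50.33283451682921 az -179.71738957397383
onz [ 0.6125 -0.2638  0.055 ] [ 0.5324 -0.2636  0.1546] 0.0800922651474636 179.81766587093935
[  0.2917 273.4261] [  0.3357 283.8014]
L 0.056 [0.6082 0.0315 0.056 ] [0.5295 0.0062 0.056 ] 17.81729572670738
L 0.0 [0.6181 0.0325 0.    ] [0.5365 0.0063 0.    ] 17.817295726707375
R 0.056 [ 0.6099 -0.0287  0.056 ] [ 0.5313 -0.0571  0.056 ] 19.904014670508175
R 0.0 [ 0.6198 -0.0298  0.    ] [ 0.5384 -0.0592  0.    ] 19.90401467050817
mouth [0.6731 0.0203 0.03  ] bottom [array([ 0.5061, -0.0354,  0.    ]), array([ 0.5002, -0.0341,  0.056 ])] topbottomedge, side mouth [0.6726 0.0224 0.028 ]
tri bottle side: bottom top edge [ 0.5172 -0.0536  0.056 ]
jar [0.5499 0.4213 0.105 ] gel [ 0.5287 -0.4314  0.19  ]
```

```bash
cat >> h.py <<'E'
from scipy.spatial.transform import Rotation as Ro
np.set_printoptions(precision=4,suppress=True)
def tool(az,tilt):
    c,s=np.cos(np.radians(az)),np.sin(np.radians(az))
    return np.array([[s,0,c],[-c,0,s],[0,-1,0]])@Ro.from_euler('x',tilt,degrees=True).as_matrix()
def row(P,R,P0,R0):  # row taking the tool from (P0,R0) to (P,R)
    return np.r_[R0.T@(np.array(P)-P0),Ro.from_matrix(R0.T@R).as_rotvec()]
def now():
    o=bot.get_obs(); return o["ee_pos"],Ro.from_euler('xyz',o["tcp_rot"],degrees=True).as_matrix()
E
python3 - <<'E'
from h import *
P0,R0=now();print(R0)
R=tool(18.8,30);a=R[:,1];G=np.array([.5605,-.016,.034]);T=G+.008*a
pre=T-.13*a;print(a,pre,row(pre,R,P0,R0))
E
```

```text
[[ 0.28   -0.0003  0.96  ]
 [-0.96    0.0011  0.28  ]
 [-0.0012 -1.      0.    ]]
[ 0.4733  0.1611 -0.866 ] [ 0.5028 -0.0357  0.1397] [-0.3747  0.1024  0.4726  0.5235 -0.0436  0.0105]
```

```bash
python3 -m crank '-0.375 0 0.473 0.523 -0.044 0.01;-0.375 0 0.473 0.523 -0.044 0.01;-0.375 0 0.473 0.523 -0.044 0.01;-0.375 0 0.473 0.523 -0.044 0.01;-0.375 0 0.473 0.523 -0.044 0.01;-0.375 0 0.473 0.523 -0.044 0.01;-0.375 0 0.473 0.523 -0.044 0.01;-0.375 0 0.473 0.523 -0.044 0.01' -1 40
python3 - <<'E'
from h import *
P0,R0=now();R=tool(18.8,30);a=R[:,1];T=np.array([.5605,-.016,.034])+.008*a
print(row(T-.13*a,R,P0,R0))
E
```

```text
time: 0.9
ee_pos: [0.3858, -0.2, 0.2422]
tcp_rot: [-60.0, -0.1, -71.2]
wrist_force: [0.8, -0.4, -0.7]
opening: 0.0858
[-0.1182  0.1704  0.0905 -0.      0.0001  0.002 ]
```

```bash
python3 -m crank '-0.118 0.170 0.0905 0 0 0;-0.118 0.170 0.0905 0 0 0;-0.118 0.170 0.0905 0 0 0;-0.118 0.170 0.0905 0 0 0;-0.118 0.170 0.0905 0 0 0;-0.118 0.170 0.0905 0 0 0;-0.118 0.170 0.0905 0 0 0'
python3 - <<'E'
from h import *
P0,R0=now();R=tool(18.8,30);a=R[:,1];T=np.array([.5605,-.016,.034])+.008*a
print(P0,row(T,R,P0,R0))
I=np.hstack([cv2.resize(vision.camera("top")[110:230,260:420],(640,480)),])
J=cv2.resize(vision.camera("side")[130:250,220:380],(640,480))
cv2.imwrite("pics/pre.png",cv2.resize(np.hstack([I,J])[:,:,::-1],(800,300)))
E
```

```text
time: 1.6
ee_pos: [0.5015, -0.0369, 0.1396]
tcp_rot: [-60.1, -0.1, -71.1]
wrist_force: [-0.5, -0.7, 0.3]
opening: 0.0852
[ 0.5015 -0.0369  0.1396] [-0.0008  0.1307  0.0016  0.0016  0.0023  0.0002]
```

View pics/pre.png

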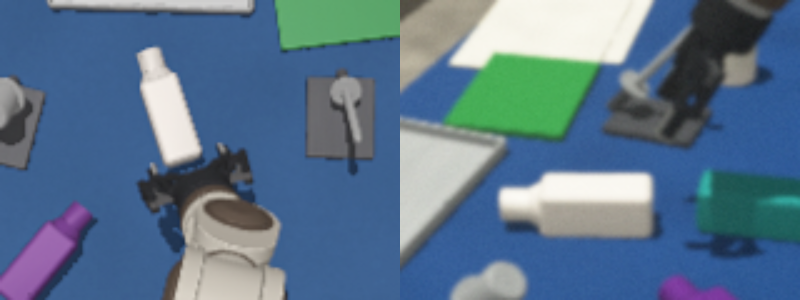

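```bash
python3 -m crank '0 0.04 0 0 0 0;0 0.075 0 0 0 0;0 0.1 0 0 0 0;0 0.12 0.001 0 0 0;0 0.13 0.001 0 0 0;0 0.13 0.001 0 0 0'
python3 -m crank '0 0 0 0 0 0;0 0 0 0 0 0;0 0 0 0 0 0;0 0 0 0 0 0;0 0 0 0 0 0;0 0 0 0 0 0;0 0 0 0 0 0;0 0 0 0 0 0' 1 40
python3 - <<'E'
from h import *
P0,R0=now();print(P0)
I=cv2.resize(vision.camera("top")[110:230,260:420],(640,480))
J=cv2.resize(vision.camera("side")[130:250,220:380],(640,480))
cv2.imwrite("pics/grasp.png",cv2.resize(np.hstack([I,J])[:,:,::-1],(800,300)))
E
```

```text
time: 2.3
ee_pos: [0.5639, -0.0172, 0.0271]
tcp_rot: [-60.1, -0.1, -71.3]
wrist_force: [0.0, 0.7, 0.0]
opening: 0.0854
time: 3.1
ee_pos: [0.5649, -0.0169, 0.0296]
tcp_rot: [-59.9, -0.2, -71.2]
wrist_force: [-4.5, -3.4, 6.0]
opening: 0.0555
[ 0.5649 -0.0169  0.0296]
```

View pics/grasp.png

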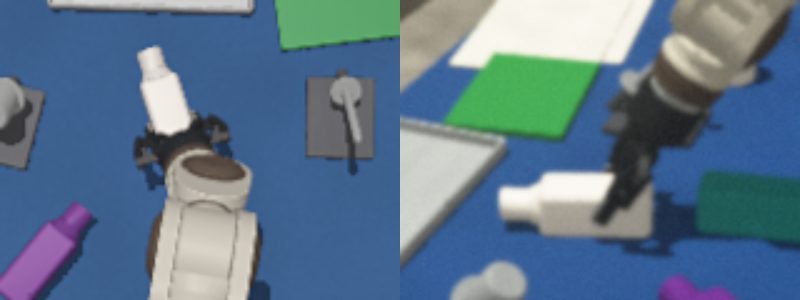

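```bash
cat >> h.py <<'E'
FOOT=np.array([.6125,-.2638,.055]); U=np.array([-np.cos(np.radians(50)),0,np.sin(np.radians(50))])
RG=tool(18.8,30); PG=np.array([.5649,-.0169,.0296]); AX=np.array([np.cos(np.radians(18.8)),np.sin(np.radians(18.8)),0])
MT=RG.T@(np.array([.673,.021,.028])-PG); MT[0]=0; AT=RG.T@AX
RF=tool(0,-20)
E
python3 - <<'E'
from h import *
P0,R0=now();print("MT",MT,"AT",AT,"final axis",RF@AT,"dist",MT@AT)
print("lift row",R0.T@[0,0,.22])
P1=P0+[0,0,.22]
S=FOOT+.20*U-RF@MT;print("stage",S,row(S,RF,P1,R0))
E
```

```text
MT [0.     0.0587 0.0984] AT [-0.     0.5    0.866] final axis [ 0.6428  0.     -0.766 ] dist 0.11454665486774326
lift row [ 0.0007 -0.1904  0.1103]
stage [ 0.4115 -0.2638  0.297 ] [ 0.1845 -0.1531 -0.171  -0.8666  0.3374 -0.0266]
```

```bash
python3 -m crank '0 -0.01 0.006 0 0 0;0 -0.035 0.02 0 0 0;0 -0.07 0.04 0 0 0;0 -0.11 0.064 0 0 0;0 -0.15 0.087 0 0 0;0 -0.18 0.104 0 0 0;0 -0.19 0.11 0 0 0;0 -0.19 0.11 0 0 0'
python3 - <<'E'
from h import *
P0,R0=now();S=FOOT+.20*U-RF@MT;print(row(S,RF,P0,R0))
E
```

```text
time: 4.0
ee_pos: [0.565, -0.016, 0.25]
tcp_rot: [-59.9, -0.2, -71.2]
wrist_force: [0.6, -0.3, -1.6]
opening: 0.0553
[ 0.1852 -0.1532 -0.1714 -0.8676  0.338  -0.0267]
```

```bash
python3 -m crank '0.02 -0.017 -0.019 -0.1 0.038 -0.003;0.045 -0.038 -0.042 -0.22 0.085 -0.007;0.07 -0.058 -0.065 -0.34 0.13 -0.01;0.095 -0.08 -0.088 -0.45 0.175 -0.014;0.12 -0.1 -0.111 -0.57 0.22 -0.018;0.145 -0.12 -0.134 -0.68 0.265 -0.021;0.168 -0.14 -0.155 -0.79 0.308 -0.024;0.185 -0.153 -0.171 -0.868 0.338 -0.027'
python3 -m crank '0 0 0 0 0 0;0 0 0 0 0 0;0 0 0 0 0 0'
python3 - <<'E'
from h import *
P0,R0=now();S=FOOT+.20*U-RF@MT;print(row(S,RF,P0,R0))
print(bot.get_obs()["q"])
for n in("top","side"):
  for l,X in(("foot",FOOT),("tip",FOOT+.13*U),("mouth",P0+R0@MT),("bottom",P0+R0@(MT-.17*AT))): print(n,l,proj(n,X))
I=vision.camera("top")[100:220,340:500];J=vision.camera("side")[60:180,260:420]
cv2.imwrite("pics/stage.png",cv2.resize(np.vstack([I,J]),(640,960),interpolation=cv2.INTER_CUBIC)[:,:,::-1][:480])
cv2.imwrite("pics/stage2.png",cv2.resize(np.hstack([I,J]),(800,300),interpolation=cv2.INTER_CUBIC)[:,:,::-1])
E
```

```text
time: 4.8
ee_pos: [0.4105, -0.2649, 0.2933]
tcp_rot: [-110.6, 0.1, -90.1]
wrist_force: [0.2, -0.2, -0.7]
opening: 0.0556
time: 5.1
ee_pos: [0.4116, -0.2626, 0.2944]
tcp_rot: [-110.2, 0.1, -90.0]
wrist_force: [-0.3, 0.6, -1.4]
opening: 0.0554
[ 0.0012 -0.0024 -0.001   0.0032  0.001  -0.0006]
[-27.4388  15.161   24.8922 117.8135  -9.1187 153.9638]
top foot [398.4934 147.1877]
top tip [403.3554 166.8216]
top mouth [405.7102 178.7703]
top bottom [413.9352 211.7292]
side foot [314.971  163.3535]
side tip [340.5287 138.9038]
side mouth [355.306 125.711]
side bottom [395.0684  87.4677]
```

View pics/stage2.png

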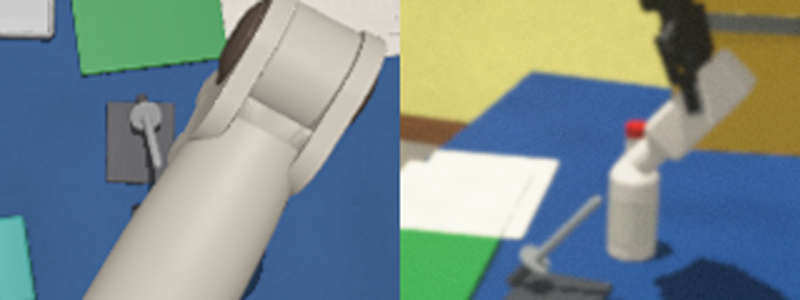

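Run:
```python
from h import *
P0,R0=now()
for s in(.14,.10): print(s,row(FOOT+s*U-RF@MT,RF,P0,R0))
```

```text
0.14 [0.0013 0.0282 0.0514 0.0024 0.001  0.0003]
0.1 [0.0013 0.0481 0.0861 0.0024 0.001  0.0003]
```

```bash
python3 -m crank '0.001 0.01 0.018 0.002 0.001 0;0.001 0.02 0.036 0.002 0.001 0;0.001 0.028 0.051 0.002 0.001 0;0.001 0.033 0.06 0.002 0.001 0;0.001 0.038 0.069 0.002 0.001 0;0.001 0.043 0.077 0.002 0.001 0;0.001 0.048 0.086 0.002 0.001 0;0.001 0.048 0.086 0.002 0.001 0'
python3 - <<'E'
from h import *
P0,R0=now()
for s in(.10,.05,.003): print(s,row(FOOT+s*U-RF@MT,RF,P0,R0))
print(bot.get_obs()["q"],bot.get_obs()["torque"])
I=vision.camera("top")[100:220,340:500];J=vision.camera("side")[90:210,260:420]
cv2.imwrite("pics/ins1.png",cv2.resize(np.hstack([I,J]),(800,300),interpolation=cv2.INTER_CUBIC)[:,:,::-1])
for s in(.1,.13): print(proj("side",FOOT+s*U),proj("top",FOOT+s*U))
E
```

```text
time: 6.0
ee_pos: [0.4761, -0.2643, 0.2188]
tcp_rot: [-110.2, 0.0, -90.0]
wrist_force: [0.6, 0.3, -0.5]
opening: 0.0555
0.1 [-0.0005 -0.0014 -0.0009  0.003  -0.0006 -0.0007]
0.05 [-0.0005  0.0235  0.0425  0.003  -0.0006 -0.0007]
0.003 [-0.0005  0.0468  0.0833  0.003  -0.0006 -0.0007]
[-24.8701  22.1627  25.2264 111.5117  -8.3025 156.5234] [-0.0153 -0.3371  0.0037]
[334.4012 144.7657] [402.1713 162.04  ]
[340.5287 138.9038] [403.3554 166.8216]
```

View pics/ins1.png

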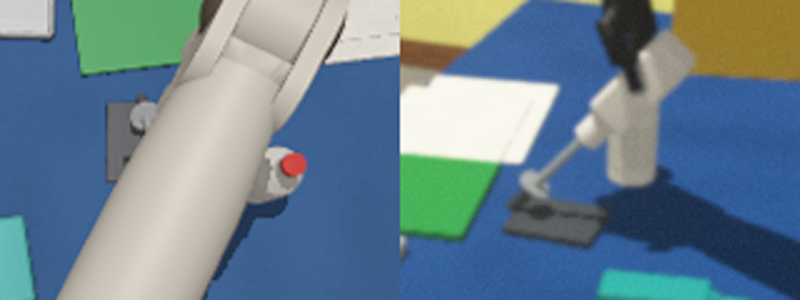

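```bash
python3 -m crank '0 0.005 0.01 0.002 0 0;0 0.011 0.02 0.002 0 0;0 0.017 0.031 0.002 0 0;0 0.023 0.042 0.002 0 0;0 0.029 0.052 0.002 0 0;0 0.034 0.061 0.002 0 0;0 0.039 0.07 0.002 0 0;0 0.039 0.07 0.002 0 0'
python3 - <<'E'
from h import *
P0,R0=now()
for s in(.018,.004,0): print(s,row(FOOT+s*U-RF@MT,RF,P0,R0))
print(bot.get_obs()["wrist_force"],bot.get_obs()["torque"])
E
```

```text
time: 6.9
ee_pos: [0.5285, -0.2643, 0.1577]
tcp_rot: [-110.1, 0.0, -90.0]
wrist_force: [1.0, -0.1, -1.1]
opening: 0.0558
0.018 [-0.0005  0.0001  0.0001  0.0014 -0.0004 -0.0007]
0.004 [-0.0005  0.0071  0.0123  0.0014 -0.0004 -0.0007]
0 [-0.0005  0.0091  0.0157  0.0014 -0.0004 -0.0007]
[ 0.9987 -0.1165 -1.0566] [ 0.0677 -0.3007 -0.0309]
```

```bash
python3 -m crank '0 0.003 0.005 0 0 0;0 0.005 0.009 0 0 0;0 0.007 0.012 0 0 0;0 0.007 0.012 0 0 0'
python3 -m crank '0 0.001 0.0017 0 0 0;0 0.002 0.0035 0 0 0;0 0.002 0.0035 0 0 0'
python3 - <<'E'
from h import *
P0,R0=now();print(row(FOOT-RF@MT,RF,P0,R0),bot.get_obs()["wrist_force"])
J=vision.camera("side")[100:220,260:420]
cv2.imwrite("pics/ins2.png",cv2.resize(J,(640,480),interpolation=cv2.INTER_CUBIC)[:,:,::-1])
E
```

```text
time: 7.3
ee_pos: [0.537, -0.2644, 0.1484]
tcp_rot: [-110.0, -0.0, -90.1]
wrist_force: [0.2, 0.2, -0.5]
opening: 0.0556
time: 7.6
ee_pos: [0.5396, -0.2645, 0.1455]
tcp_rot: [-110.0, -0.0, -90.1]
wrist_force: [-0.8, 0.1, -0.3]
opening: 0.0558
[-0.0007  0.0014  0.0011 -0.0001 -0.001  -0.0002] [-0.759   0.1181 -0.2612]
```

View pics/ins2.png

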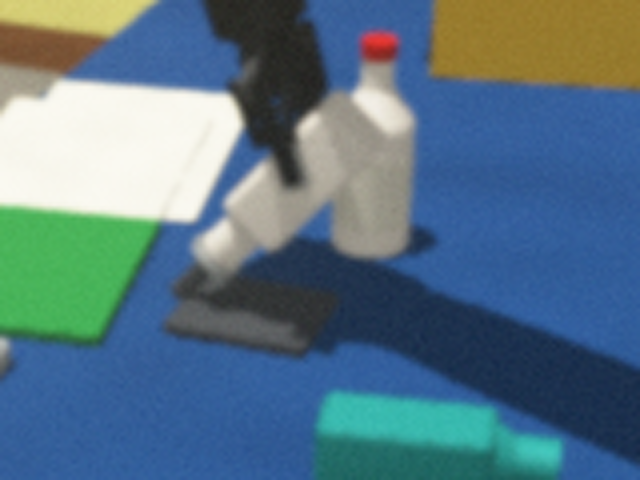

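```bash
for i in 1; do :; done; python3 -m crank '0 0.0005 0.0009 0 0 0;0 0.001 0.0017 0 0 0;0 0.001 0.0017 0 0 0'
python3 -m crank '0 0.0005 0.0009 0 0 0;0 0.001 0.0017 0 0 0;0 0.001 0.0017 0 0 0'
```

```text
time: 7.95
ee_pos: [0.5408, -0.2645, 0.1441]
tcp_rot: [-110.0, -0.0, -90.1]
wrist_force: [0.2, -1.0, -1.3]
opening: 0.0556
time: 8.25
ee_pos: [0.5421, -0.2645, 0.1425]
tcp_rot: [-110.0, -0.0, -90.1]
wrist_force: [1.1, -0.5, -0.7]
opening: 0.0555
```

```bash
python3 -m crank '0 0.0005 0.0009 0 0 0;0 0.001 0.0017 0 0 0;0 0.001 0.0017 0 0 0'
python3 -m crank '0 0.0005 0.0009 0 0 0;0 0.001 0.0017 0 0 0;0 0.001 0.0017 0 0 0'
```

```text
time: 8.55
ee_pos: [0.5426, -0.2645, 0.1422]
tcp_rot: [-110.0, -0.0, -90.1]
wrist_force: [-4.4, 1.3, 6.5]
opening: 0.0555
time: 8.85
ee_pos: [0.5428, -0.2645, 0.1422]
tcp_rot: [-110.1, -0.0, -90.1]
wrist_force: [-11.7, 2.0, 15.5]
opening: 0.0559
```

```bash
python3 -m crank '0 -0.0005 -0.001 0 0 0;0 0.001 -0.002 0 0 0;0 0.003 -0.003 0 0 0;0 0.0045 -0.004 0 0 0;0 0.006 -0.005 0 0 0;0 0.006 -0.005 0 0 0'
python3 -m crank '0 0.001 -0.0005 0 0 0;0 0.002 -0.001 0 0 0;0 0.002 -0.001 0 0 0'
```

```text
time: 9.45
ee_pos: [0.5373, -0.2641, 0.1385]
tcp_rot: [-109.9, -0.0, -90.0]
wrist_force: [-5.4, 3.6, 17.0]
opening: 0.0556
time: 9.75
ee_pos: [0.5356, -0.264, 0.1373]
tcp_rot: [-109.9, -0.0, -90.0]
wrist_force: [-7.2, 4.1, 19.5]
opening: 0.0556
```

```bash
python3 -m crank '0 0 0 0 0 0;0 0 0 0 0 0;0 0 0 0 0 0;0 0 0 0 0 0;0 0 0 0 0 0;0 0 0 0 0 0' -1
python3 - <<'E'
from h import *
J=vision.camera("side")[100:220,260:420]
cv2.imwrite("pics/rel.png",cv2.resize(J,(640,480),interpolation=cv2.INTER_CUBIC)[:,:,::-1])
E
```

```text
time: 10.35
ee_pos: [0.5361, -0.2645, 0.134]
tcp_rot: [-110.0, -0.0, -90.1]
wrist_force: [0.4, 0.5, 1.0]
opening: 0.0852
```

View pics/rel.png

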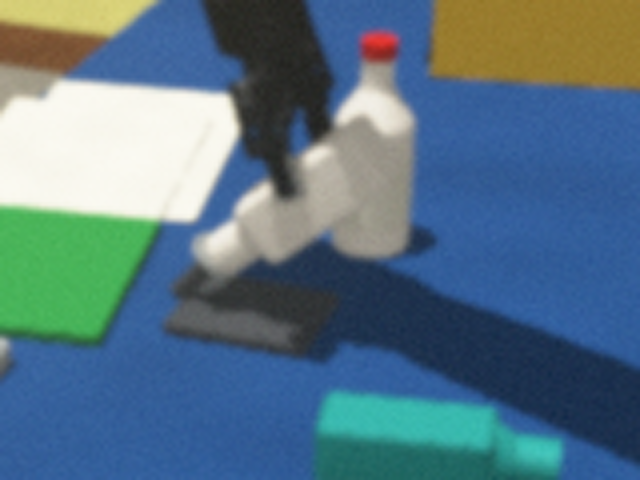

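```bash
python3 -m crank '0 -0.01 0 0 0 0;0 -0.025 0 0 0 0;0 -0.045 0 0 0 0;0 -0.07 0 0 0 0;0 -0.1 0 0 0 0;0 -0.13 0 0 0 0;0 -0.16 0 0 0 0;0 -0.16 0 0 0 0'
python3 - <<'E'
from h import *
P0,R0=now();print(row([.35,0.05,.32],R0,P0,R0))
E
```

```text
time: 11.2
ee_pos: [0.5947, -0.2667, 0.2767]
tcp_rot: [-109.1, -0.3, -89.9]
wrist_force: [-0.7, -0.7, 0.8]
opening: 0.0855
[-0.3167  0.0374 -0.2456  0.      0.      0.    ]
```

```bash
python3 -m crank '-0.04 0 -0.02 0 0 0;-0.09 0 -0.05 0 0 0;-0.14 0 -0.09 0.1 0 0;-0.19 0 -0.13 0.2 0 0;-0.24 0 -0.17 0.3 0 0;-0.28 0 -0.21 0.33 0 0;-0.32 0 -0.24 0.33 0 0;-0.32 0 -0.24 0.33 0 0'
python3 - <<'E'
from h import *
A=vision.camera("top");B=vision.camera("side");cv2.imwrite("pics/topF.png",A[:,:,::-1])
I=A[100:220,340:500];J=B[100:220,260:420]
cv2.imwrite("pics/fin.png",cv2.resize(np.hstack([I,J]),(800,300),interpolation=cv2.INTER_CUBIC)[:,:,::-1])
T=cv2.imread("pics/top0.png")[:,:,::-1]
for l,(x,y,w,h) in dict(jar=(180,140,45,40),gel=(428,150,42,38)).items():
    a=T[y:y+h,x:x+w].astype(int);b=A[y:y+h,x:x+w].astype(int);print(l,np.abs(a-b).mean(),np.abs(a-b).max())
E
```

```text
time: 12.0
ee_pos: [0.413, -0.0071, 0.3404]
tcp_rot: [-90.1, -0.3, -90.0]
wrist_force: [0.0, 0.0, 0.7]
opening: 0.0856
jar 0.5098148148148148 3
gel 0.5016708437761069 3
```

View pics/fin.png

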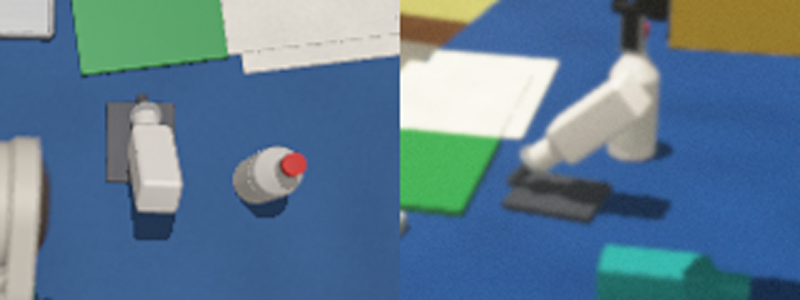

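```bash
python3 -c "
from workcell import bot
print(bot.job_done(), bot.get_obs()['time'])"
```

```text
the job is handed in; nothing more can be done
the job is handed in; nothing more can be done
```

The rinsed white bottle is mouth down on the slim slanting peg, and I handed the job in at about 12 s of the 40 s allowed. I gripped it by its flat sides and turned it over. I slid it along the peg until the collar pushed back with about 19 N along the peg. I then eased it down onto the rod, let go and drew the gripper clear.

**Seating:** in the last side picture the mouth centre is at about pixel (314, 162). The collar-face centre projects to (315, 163), so the mouth is at the collar. The bottle sagged a few degrees onto the rod when released, as its loose fit allows.

**Bystanders:** the jar and the gel bottle look the same in the top view before and after (largest pixel difference 3 out of 255).

**Forces:** the highest wrist force I read was about 21 N, against the 120 N limit.

**Not confirmed:** the arm blocked the top camera during insertion. At that stage I had only the side view and the measured force to go by, until the top view was clear again at the end. None of the checks failed or disagreed.

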